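# Wedge a camera-rig block tight in its bench jig

### The arm

A 7-joint arm with a two-finger parallel gripper is mounted at the origin on the work surface. World frame = base frame: x ahead of the robot, y to its left, z up, the work surface at z = 0. Lengths are in mm, angles in rad, forces in N, time in s.
With the tool pointing down it reaches from about 400 to 875 mm from the base axis. Payload 4.4 kg.
Tool frame: the origin (TCP) lies at the very end of the fingers, on their centre line; the grasp point (between the pads) lies 19 mm behind it; z points along the fingers, y is the direction in which the jaws open and shut (so a half turn about z gives the same grasp; the last joint's range is limited). The gripper opens to 85 mm and grips with 20 to 120 N. Pads are 22 mm wide; open, the fingers measure 114 mm over their backs; the gripper's body (76 mm by 85 mm) begins 54 mm behind the grasp point. The pads swing forward as they close: fully open they stand 13 mm farther back than shut.
Start: joints at [-0.066, 0.628, 0.038, 1.517, -0.027, 0.996, -0.02], TCP at [650.014, 0.027, 231.313] pointing down, gripper open.
Joint ranges: [-3.06, 3.06], [-0.37, 2.12], [-1.25, 1.32], [0.18, 2.47], [-1.1, 4.24], [0.23, 1.98], [-2.94, 2.94]. Speed limits (rad/s): [2.57, 2.57, 3.14, 3.14, 3.14, 3.14, 3.14].

### API

Orientations are given as [roll, pitch, yaw] about the fixed x, y, z axes, in that order (R = Rz(yaw) Ry(pitch) Rx(roll)).
In Python, from cell import ctrl, eyes gives the robot as it stands.
- The arm moves only by the tool move_arm, never from a script. Its argument "increments" is a list of rows, each a list of 6 numbers: the shift along the tool's x, y, z in cm, then the turn, a rotation vector about the tool's x, y, z in degrees. In form: [[x, y, z, wx, wy, wz], ...]. A call has 1 to 20 rows; each row is the pose to reach, as a shift and turn from the pose commanded when the call began, along the tool's axes at that moment; what a row does not reach only later rows make up. A row lasts 1/10 s, in which the tool goes at most 50 mm and 8.59 degrees, less where a joint would pass 70% of its speed; a pose out of reach is approached as far as the arm can. A call with a gripper value outside its range is refused whole. "grip" is the opening, from -1 (shut) to 1 (fully open), set as the call begins (left out, the last holds). The fingers move at their own pace and stop on an object; the grip force is fixed at half the most. Time passes only in rows, so rows that repeat a pose let the fingers close. It gives the time, the measured TCP pose, the force and the opening at its end, in the units of the state.
- ctrl.read_state(): the state, without advancing time (a new reading comes with each control period).
- eyes.get_image(name): name is "scene" or "side" or "wrist"; returns the picture (400x640x3 uint8, red, green, blue); there is no depth.
- eyes.calibration(name): a dict with "fx", "fy", "cx", "cy" (pixels), "pose" (4x4, takes a point from camera to world coordinates); the wrist camera has in their place "tool_from_camera" (4x4, takes a point from camera to tool coordinates, whose origin is the TCP and whose axes are the flange's). Camera axes: x right, y up, looking along -z (the intrinsics and any distortion apply to the point x, -y, -z); pixel columns grow to the right and rows downward; lengths in mm; the calibration is good to about 2 mm. A picture is of the moment at which its call begins: read the wrist's pose just before it. calibration takes no time and is no camera call.
- ctrl.finish_job(): hands the job in, once; it reports no verdict.
The state is a dict: "clock": time; "qpos": joint angles; "qd": joint speeds; "tau": joint torques, N m; "eef_pos": TCP position; "tool_rot": TCP orientation; "force": force on the tool from outside, world axes, zero at the start; "torque": the same for the moment, N m; "width": finger opening in mm.
Only numpy, scipy, OpenCV 4.12 (cv2) and the standard library are available. Lean on these libraries where they do the work, as an engineer would, in place of code of your own. Each camera call takes 0.05 s, during which the arm holds its last target. There are 200 camera calls.

### The job

Slide the loose black rig block (its spigot is a good handle) against the rubber pad of the jig's fence, lay the tapered steel wedge flat in the slot between the block and the slanting cheek, thin end first, and tap or push its thick end along the slot until it locks tight, so that the block stays firmly clamped when you let go. Drive it firmly but do not hammer: the block bruises if it is squeezed too hard. Leave the plain packing bar and the tube collar on the bench where they are.

Things in the scene. Friction and masses are not known exactly. Their poses are not given: they have to be found in the camera images.
- jig: Bench jig: aluminium base plate 124 (x) by 212 (y) by 12 mm thick, screwed down; origin on the table, plate from y -130 to +82 and x -62 to +62 mm. On it stand, 30 mm high, a steel fence on the -x side and a slanting cheek on the +x side. The block lies between them; the slot between block and cheek, open on top and at its -y end, takes the wedge, driven along +y. Slot faces are waxed.
- fence: Steel fence; origin at the underside of its middle, on the plate. Its block side (7.5 mm to +x of the origin) is a rubber pad on stiff springs, about 50 N/mm, 92 mm long. At its +y end a short leg turns to +x. Fence and cheek are bolted down, each set differently by a few mm each time, so the depth at which the wedge locks varies by some 40 mm and must be felt.
- slot_mouth (a point): Top of the base plate (z 12 mm) about the middle of the slot's mouth: jig x +16, y -35 mm; axes as the jig. The 22 mm thick cheek runs 85 mm from here to +y, its face slanting so that the slot narrows with the wedge's own taper (0.14 mm per mm). To -y is 95 mm of open plate, on which the tail of the wedge rests.
- spigot (a point): Middle of the aluminium spigot, 18 mm diameter, 36 mm tall (z 44 to 80 mm over the table, this point at 62), on the centre of the black rig block: 40 (x) by 70 (y) by 32 mm high, 0.5 kg, loose on the base plate, axes nearly as the jig's. It starts 0 to 7 mm off the pad. Seated, the spigot is 20 mm from the pad's face; its +x face, 20 mm from the spigot's axis, is one wall of the slot.
- wedge_tail (a point): Centre of the parallel tail (20 mm thick in x, 25 mm long in y) of the loose steel wedge, lying flat: 28 mm high, 115 mm long, 0.4 kg. Grip it here across x. From the tail it tapers towards +y over 90 mm, 22.6 to 10 mm thick. Its -x face is straight (10 mm to -x of this point) and goes against the block; the slanting +x face goes against the cheek.
- tail_end (a point): Middle of the flat end of the wedge's tail, 14 mm up; push or tap here along +y. It may catch on the way; go on until it no longer gives. Pushes of 15 to 20 N lock it and it stays by friction; under 12 N it may not hold, over 25 N it may squeeze the block too hard (50 N).
- wedge_tip (a point): Middle of the wedge's thin end (10 mm thick), 14 mm up: 102.5 mm to +y and 5 mm to -x of wedge_tail. With the block seated and this tip 20 mm to +y of slot_mouth, the wedge lies loose in the slot with 4 mm or more to spare.
- packer_mid (a point): Centre of a plain steel packing bar, 16 by 115 by 26 mm, not tapered, lying near the wedge; the two change places. Not to be moved.
- collar: Aluminium tube collar, 48 mm diameter, 18 mm high; origin under it. A bystander.
Mind the look-alikes: they are no part of the job. Leave any pink look-alike of the jig alone.

How it is judged:
By the outcome, as a careful person would: the job done as asked, in the order asked, and still so for the second after the job is handed in, with the robot touching nothing.
It also fails if it takes over 64 s, if anything falls off the work surface, if the arm or the gripper's body presses on something with over 40 N, if the wrist force passes 120 N, or if a joint passes its speed limit or range.

## Working session

There is one attempt and no reset: what is moved stays moved. The work goes in short steps, Python scripts to look and compute and a tool call to move; the robot and the scene stay as the last step left them, time stands still between calls to the robot, and variables do not carry over. Pictures are saved under pics/ and viewed, about 8 in all and at most 12, crops included, and the job is handed in when it is done.

Besides the shell and the picture viewer there is one more tool, called after ">>>" as a command line: name --pt "numbers of a row" for each row, then --argument value for the rest. move_arm: Moves the arm, as the interface text tells. Its arguments: {"type":"object","properties":{"increments":{"type":"array","items":{"type":"array","items":{"type":"number"}}},"grip":{"type":"number"}},"required":["increments"]}

```bash
mkdir -p pics; cat > h.py <<'E'
import numpy as np, cv2
from cell import ctrl, eyes
from scipy.spatial.transform import Rotation as R
def snap(n,f):
    s=ctrl.read_state(); im=eyes.get_image(n); cv2.imwrite(f'pics/{f}.png',im[:,:,::-1]); np.save(f'pics/{f}.npy',np.r_[s['eef_pos'],s['tool_rot']]); return im
def pose(n,f=None):
    c=eyes.calibration(n)
    if n!='wrist': return c,np.array(c['pose'])
    p=np.load(f'pics/{f}.npy'); T=np.eye(4); T[:3,:3]=R.from_euler('xyz',p[3:]).as_matrix(); T[:3,3]=p[:3]
    return c,T@np.array(c['tool_from_camera'])
def ray(n,u,v,z,f=None):
    c,T=pose(n,f); d=np.array([(u-c['cx'])/c['fx'],-(v-c['cy'])/c['fy'],-1]); d=T[:3,:3]@d; o=T[:3,3]
    return o+d*(z-o[2])/d[2]
def proj(n,P,f=None):
    c,T=pose(n,f); q=T[:3,:3].T@(np.array(P)-T[:3,3]); return c['cx']+c['fx']*q[0]/-q[2], c['cy']-c['fy']*q[1]/-q[2]
E
python3 - <<'E'
from h import *
print(ctrl.read_state())
for n in('scene','side','wrist'):
    snap(n,n+'0'); print(eyes.calibration(n))
a=cv2.imread('pics/scene0.png');
cv2.imwrite('pics/scene0b.png',cv2.resize(a,(800,500)))
E
```

```text
{'clock': 0.0, 'qpos': array([-0.06583053,  0.62935484,  0.03842385,  1.51840674, -0.02701074,
        0.9963002 , -0.01997581]), 'qd': array([-1.09764008e-04, -5.71083612e-04, -1.61141705e-03,  2.86303018e-04,
       -3.97259031e-04,  2.25663554e-05,  1.68656683e-03]), 'tau': array([-1.11932164e-03, -5.63405585e+01,  1.22606792e+00, -1.93450052e+01,
        1.09587883e-02,  1.05136272e-02, -8.84369996e-06]), 'eef_pos': array([6.49351140e+02, 6.14095574e-02, 2.30370733e+02]), 'tool_rot': array([-3.13964087e+00,  7.42331433e-06,  1.57085898e+00]), 'force': array([-0.3218553 ,  0.02484426, -0.33924471]), 'torque': array([0.02480512, 0.03137161, 0.0112499 ]), 'width': 85.55441637729224}
{'fx': 504.5227270244655, 'fy': 504.5227270244655, 'cx': 326.9441811042165, 'cy': 183.1471043777921, 'pose': array([[ 6.36041949e-01, -5.72756996e-01,  5.17107399e-01,
         9.17413013e+02],
       [ 7.71639712e-01,  4.67944040e-01, -4.30813800e-01,
        -4.72976604e+02],
       [ 4.77429241e-03,  6.73036254e-01,  7.39594083e-01,
         7.53252015e+02],
       [ 0.00000000e+00,  0.00000000e+00,  
[... 263 characters left out ...]
1,  7.15638898e-01, -6.79490753e-01,
        -5.97464053e+02],
       [-2.02517319e-02,  6.86002642e-01,  7.27317154e-01,
         6.10257898e+02],
       [ 0.00000000e+00,  0.00000000e+00,  0.00000000e+00,
         1.00000000e+00]])}
{'fx': 322.67424246357854, 'fy': 322.67424246357854, 'cx': 319.0978170162119, 'cy': 197.40548963118582, 'tool_from_camera': array([[-1.36530707e-03,  9.65034855e-01,  2.62118034e-01,
         6.62825523e+01],
       [ 9.99998994e-01,  1.41859209e-03, -1.40589954e-05,
         4.29444578e-01],
       [-3.85405989e-04,  2.62117751e-01, -9.65035821e-01,
        -1.43098467e+02],
       [ 0.00000000e+00,  0.00000000e+00,  0.00000000e+00,
         1.00000000e+00]])}
```

View pics/scene0.png

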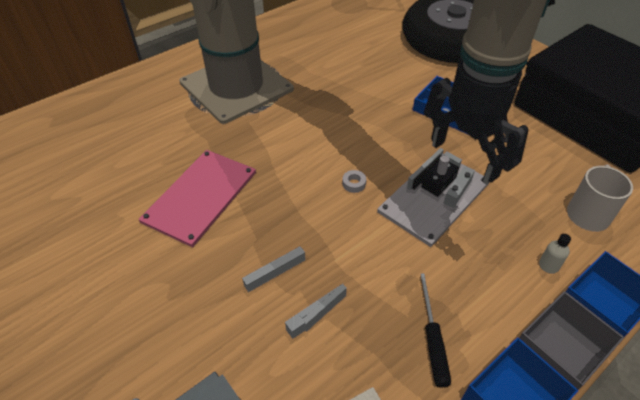

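View pics/wrist0.png

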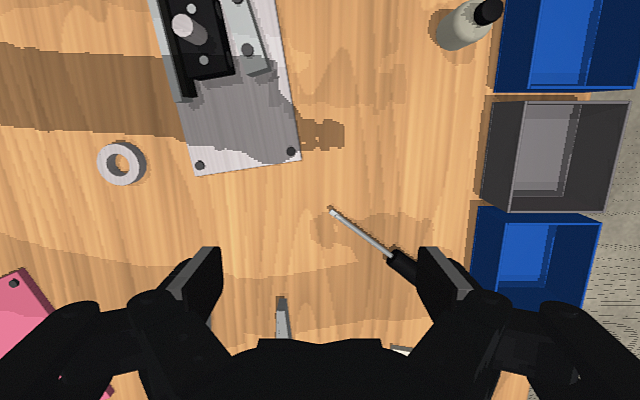

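The scene view shows the jig at about (435,195), packing bar at (275,268), and the wedge at (316,310) with its tip at (345,290). The collar is at (354,181) and the pink decoy at (200,195). The wrist view shows the jig at top, spigot at about (183,25), with +y up and slightly left.

```bash
python3 - <<'E'
from h import *
for k,u,v,z in [('spig',445,160,80),('wtip',343,289,28),('wtail',290,328,28),('bar1',302,252,26),('bar2',246,283,26),('h1',385,207,12),('h2',431,236,12),('collar',354,180,18)]: print(k,ray('scene',u,v,z).round(1))
for k,u,v,z in [('h1',200,165,12),('h2',291,151,12),('spig',183,25,80),('wtip',281,300,28),('col',122,163,18)]: print(k,ray('wrist',u,v,z,'wrist0').round(1))
E
```

```text
spig [542.  129.1  80. ]
wtip [ 607.2 -178.8   28. ]
wtail [ 607.1 -286.5   28. ]
bar1 [ 506.1 -185.5   26. ]
bar2 [ 496.3 -294.5   26. ]
h1 [516.6   5.4  12. ]
h2 [618.8  22.6  12. ]
collar [430.8   2.2  18. ]
h1 [514.9   6.2  12. ]
h2 [618.2  21.9  12. ]
spig [537.7 133.9  80. ]
wtip [ 603.1 -156.6   28. ]
col [430.7   9.6  18. ]
```

>>> move_arm --pt "2.5 -2.4 0 0 0 -2" --pt "5 -4.8 0 0 0 -4.5" --pt "7.5 -7.2 0 0 0 -7" --pt "10 -9.5 0 0 0 -9" --pt "10 -9.5 0 0 0 -9" --pt "10 -9.5 0 0 0 -9"

```text
clock: 0.75
eef_pos: [554.9, 100.4, 231.4]
tool_rot: [3.141, 0.0, 1.729]
force: [-0.0, -1.4, 0.5]
width: 85.4
```

```bash
python3 - <<'E'
from h import *
snap('wrist','w1'); print(np.load('pics/w1.npy').round(3))
a=cv2.imread('pics/w1.png'); cv2.imwrite('pics/w1b.png',cv2.resize(a[0:280,130:480],(800,640),interpolation=cv2.INTER_CUBIC)[:600])
E
```

```text
[554.854 100.447 231.432   3.141   0.      1.729]
```

View pics/w1b.png

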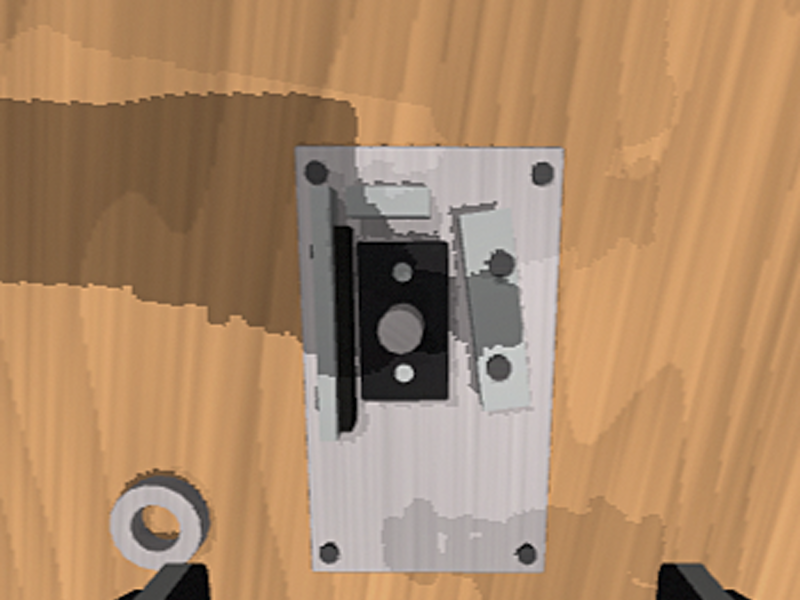

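The plate corners are at crop (296,147), (563,147), (313,571) and (545,571). The spigot top is at (400,328), the block's top spans x 358–448, the pad's right edge is near x 354, and the cheek face runs from (455,210) to (485,411).

```bash
cat >> h.py <<'E'
def cr(u,v,s=800/350,x0=130,y0=0): return u/s+x0, v/s+y0
E
python3 - <<'E'
from h import *
q=lambda u,v,z: ray('wrist',*cr(u,v),z,'w1')
C=np.array([q(296,147,12),q(563,147,12),q(313,571,12),q(545,571,12)])
M=np.array([[-62,82],[62,82],[-62,-130],[62,-130.]])
A=M-M.mean(0);B=C[:,:2]-C[:,:2].mean(0)
th=np.arctan2((A[:,0]*B[:,1]-A[:,1]*B[:,0]).sum(),(A*B).sum()); 
Rm=np.array([[np.cos(th),-np.sin(th)],[np.sin(th),np.cos(th)]]); o=C[:,:2].mean(0)-Rm@M.mean(0)
print('yaw',np.degrees(th),'o',o, 'res',(C[:,:2]-(M@Rm.T+o)).round(1).tolist())
np.save('jig.npy',np.r_[o,th])
J=lambda p:(Rm.T@(p[:2]-o)).round(1)
for k,u,v,z in [('spig',400,328,80),('bTL',358,241,44),('bTR',448,241,44),('bBL',361,399,44),('bBR',448,399,44),('padT',353,228,42),('padB',356,430,42),('fenceTopL-B',320,440,42),('chB',485,411,42),('chT',455,210,42),('chTR',508,205,42),('chBR',530,407,42),('legR',430,217,42)]:
    print(k,'world',q(u,v,z)[:2].round(1),'jig',J(q(u,v,z)))
E
```

```text
yaw 8.900861434086345 o [549.12513511 130.72124191] res [[1.0, -0.7], [-0.7, -0.7], [0.0, 0.7], [-0.4, 0.8]]
spig world [537.  134.8] jig [-11.4   5.9]
bTL world [512.8 164.9] jig [-30.6  39.4]
bTR world [551.1 171. ] jig [ 8.2 39.5]
bBL world [523.1  96.5] jig [-31.  -29.8]
bBR world [562.3 102.7] jig [  8.7 -29.8]
padT world [509.7 169.9] jig [-32.9  44.8]
padB world [522.6  81.2] jig [-33.8 -44.8]
fenceTopL-B world [506.7  73.8] jig [-50.7 -49.6]
chB world [580.1  99.4] jig [ 25.8 -35.7]
chT world [552.  184.1] jig [11.1 52.3]
chTR world [574.1 189.7] jig [33.8 54.4]
chBR world [600.2 104.5] jig [ 46.4 -33.8]
legR world [541.9 179.6] jig [ 0.4 49.4]
```

>>> move_arm --pt "-4.7 1 0 0 0 0" --pt "-9.4 2 0 0 0 0" --pt "-14 3 0 0 0 0" --pt "-18.5 4 0 0 0 0" --pt "-23 4.5 0 0 0 2" --pt "-27.5 4.5 0 0 0 5" --pt "-32 4.5 0 0 0 9" --pt "-35 4.5 0 0 0 9" --pt "-35 4.5 0 0 0 9" --pt "-35 4.5 0 0 0 9"

```text
clock: 1.8
eef_pos: [653.7, -241.0, 230.5]
tool_rot: [-3.141, 0.0, 1.567]
force: [0.1, 0.4, -0.2]
width: 85.5
```

```bash
python3 - <<'E'
from h import *
snap('wrist','w2'); print(np.load('pics/w2.npy').round(3))
a=cv2.imread('pics/w2.png'); cv2.imwrite('pics/w2b.png',cv2.resize(a[0:280,130:480],(800,640),interpolation=cv2.INTER_CUBIC)[:600])
E
```

```text
[ 653.666 -241.006  230.539   -3.141    0.       1.567]
```

View pics/w2b.png

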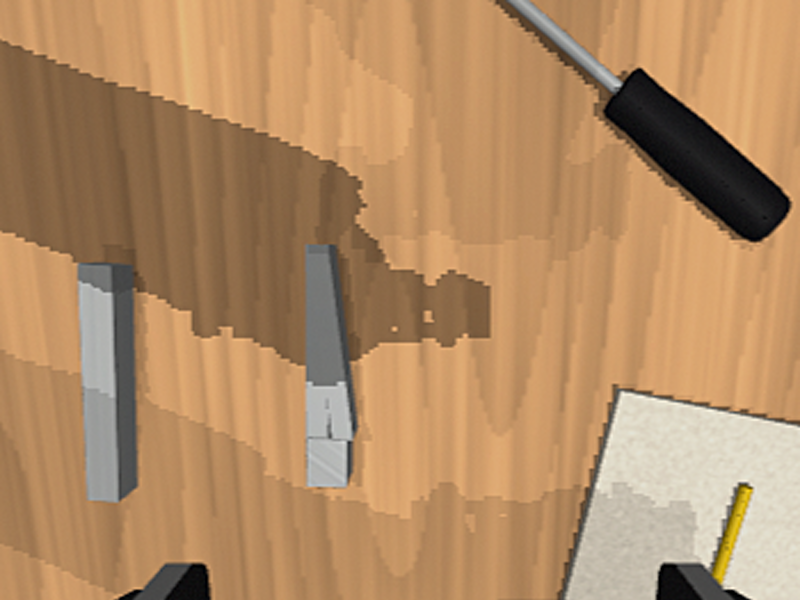

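The wedge's top spans its tip at (306–334,245), shoulder at y≈438 and tail end at (308–349,487), with the straight face on the left (-x). The packing bar lies to the left at x 80–135.

```bash
python3 - <<'E'
from h import *
q=lambda u,v,z=28: ray('wrist',*cr(u,v),z,'w2')
P=[q(306,245),q(334,245),q(308,487),q(349,487),q(307,438),q(352,440)]
for p in P: print(p.round(1))
d=P[0]-P[2]; print('len',np.linalg.norm(d),'yaw',np.degrees(np.arctan2(-d[0],d[1])))
d/=np.linalg.norm(d); n=np.array([d[1],-d[0],0]); t=(P[2]+P[3])/2; print('tail c',t+12.5*d, 'via tip',(P[0]+P[1])/2-102.5*d+5*n)
x,y,th=np.load('jig.npy');J=lambda a,b:(x+a*np.cos(th)-b*np.sin(th),y+a*np.sin(th)+b*np.cos(th))
print('spig',J(-11.2,5.2),'mouth',J(16,-35))
# scene check
for p in [(*J(-11.2,5.2),80),(*(t+12.5*d)[:2],28)]: print(proj('scene',p))
E
```

```text
[ 597.4 -171.9   28. ]
[ 610. -172.   28.]
[ 592.6 -286.6   28. ]
[ 612.8 -286.7   28. ]
[ 593.3 -261.7   28. ]
[ 615.1 -262.8   28. ]
len 114.78038160331438 yaw -2.3779099694743016
tail c [ 603.21072592 -274.16152959   28.        ] via tip [ 604.42691179 -274.57019874   28.        ]
spig (np.float64(537.25543941611), np.float64(134.12569843151704)) mouth (np.float64(570.3478391463404), np.float64(98.6183318705532))
(np.float64(444.86260834184765), np.float64(157.44517426433654))
(np.float64(294.85700073091476), np.float64(321.4933036180585))
```

>>> move_arm --pt "4.5 -1.4 0 0 0 -1" --pt "9 -2.8 0 0 0 -2" --pt "13.5 -4.2 0 0 0 -3" --pt "18 -5.6 0 0 0 -4.5" --pt "22.5 -7 0 0 0 -6" --pt "27 -8.4 0 0 0 -7" --pt "31.5 -9.8 2 0 0 -8" --pt "35 -11 5 0 0 -9.1" --pt "37.47 -11.78 9 0 0 -9.1" --pt "37.47 -11.78 12 0 0 -9.1" --pt "37.47 -11.78 12 0 0 -9.1" --pt "37.47 -11.78 12 0 0 -9.1"

```text
clock: 3.05
eef_pos: [536.4, 136.4, 111.8]
tool_rot: [-3.141, 0.0, 1.73]
force: [0.7, 0.5, -0.0]
width: 85.1
```

>>> move_arm --pt "-0.1 0.1 2 0 0 0" --pt "-0.2 0.1 4 0 0 0" --pt "-0.2 0.1 5.8 0 0 0" --pt "-0.2 0.1 5.8 0 0 0" --pt "-0.2 0.1 5.8 0 0 0"

```text
clock: 3.55
eef_pos: [539.1, 134.0, 55.0]
tool_rot: [3.139, -0.0, 1.729]
force: [0.3, 0.5, 0.1]
width: 85.6
```

>>> move_arm --pt "0 0 0 0 0 0" --pt "0 0 0 0 0 0" --pt "0 0 0 0 0 0" --pt "0 0 0 0 0 0" --pt "0 0 0 0 0 0" --pt "0 0 0 0 0 0" --pt "0 0 0 0 0 0" --pt "0 0 0 0 0 0" --grip -1

```text
clock: 4.35
eef_pos: [537.8, 134.3, 53.7]
tool_rot: [3.141, -0.0, 1.73]
force: [-1.1, -0.9, 5.7]
width: 15.8
```

>>> move_arm --pt "0 -0.1 0 0 0 0" --pt "0 -0.2 0 0 0 0" --pt "0 -0.2 0 0 0 0" --pt "0 -0.2 0 0 0 0"

```text
clock: 4.75
eef_pos: [536.8, 134.2, 53.7]
tool_rot: [3.14, -0.0, 1.73]
force: [2.7, 1.1, 4.9]
width: 16.1
```

>>> move_arm --pt "0 -0.05 0 0 0 0" --pt "0 -0.1 0 0 0 0" --pt "0 -0.1 0 0 0 0"

```text
clock: 5.05
eef_pos: [535.6, 134.0, 53.7]
tool_rot: [3.14, -0.0, 1.73]
force: [1.9, 0.0, 5.4]
width: 16.1
```

>>> move_arm --pt "0 -0.05 0 0 0 0" --pt "0 -0.1 0 0 0 0" --pt "0 -0.1 0 0 0 0"

```text
clock: 5.35
eef_pos: [534.6, 133.9, 53.7]
tool_rot: [3.14, -0.0, 1.73]
force: [2.6, 0.5, 5.5]
width: 16.0
```

>>> move_arm --pt "0 -0.05 0 0 0 0" --pt "0 -0.1 0 0 0 0" --pt "0 -0.1 0 0 0 0"

```text
clock: 5.65
eef_pos: [533.6, 133.7, 53.7]
tool_rot: [3.14, -0.0, 1.73]
force: [1.7, 0.1, 5.0]
width: 16.6
```

>>> move_arm --pt "0 -0.05 0 0 0 0" --pt "0 -0.08 0 0 0 0" --pt "0 -0.08 0 0 0 0"

```text
clock: 5.95
eef_pos: [532.8, 133.6, 53.7]
tool_rot: [3.14, -0.0, 1.73]
force: [2.2, 0.4, 6.3]
width: 16.3
```

>>> move_arm --pt "0 -0.04 0 0 0 0" --pt "0 -0.06 0 0 0 0" --pt "0 -0.06 0 0 0 0"

```text
clock: 6.25
eef_pos: [532.2, 133.5, 53.7]
tool_rot: [3.14, -0.0, 1.73]
force: [2.4, -0.1, 6.4]
width: 15.9
```

>>> move_arm --pt "0 -0.04 0 0 0 0" --pt "0 -0.06 0 0 0 0" --pt "0 -0.06 0 0 0 0"

```text
clock: 6.55
eef_pos: [532.1, 133.5, 53.7]
tool_rot: [3.139, -0.0, 1.73]
force: [3.5, 0.2, 5.3]
width: 16.1
```

```bash
python3 - <<'E'
from h import *
snap('wrist','w3'); a=cv2.imread('pics/w3.png'); cv2.imwrite('pics/w3b.png',cv2.resize(a[0:400,180:480],(600,800))[:600])
E
```

```text
(no output)
```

View pics/w3b.png

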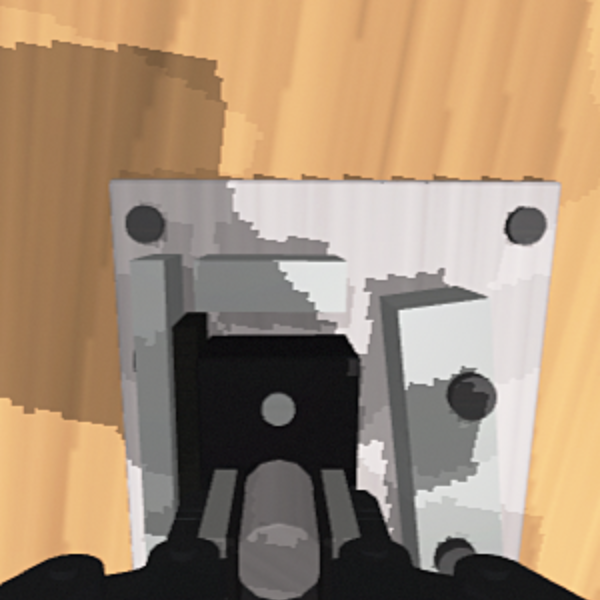

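The block's left edge now meets the pad (crop x≈205), and the arm has stalled, so contact has begun. I'll press a little more.

>>> move_arm --pt "0 -0.04 0 0 0 0" --pt "0 -0.06 0 0 0 0" --pt "0 -0.06 0 0 0 0"

```text
clock: 6.9
eef_pos: [531.9, 133.3, 53.7]
tool_rot: [3.138, -0.0, 1.729]
force: [4.7, 0.7, 4.2]
width: 16.1
```

>>> move_arm --pt "0 -0.04 0 0 0 0" --pt "0 -0.06 0 0 0 0" --pt "0 -0.06 0 0 0 0"

```text
clock: 7.2
eef_pos: [531.7, 133.3, 53.7]
tool_rot: [3.137, -0.0, 1.729]
force: [6.6, 0.7, 3.8]
width: 16.2
```

```bash
python3 - <<'E'
from h import *
x,y,th=np.load('jig.npy'); 
def J(p): d=p[:2]-[x,y]; return np.array([d[0]*np.cos(th)+d[1]*np.sin(th),-d[0]*np.sin(th)+d[1]*np.cos(th)]).round(1)
for k,u,v,z in [('plTL',110,181,12),('plTR',560,183,12),('blTL',200,357,44),('blTR',358,357,44),('blTRbot',357,335,12),('padTR',208,313,42),('padTR',208,331,42),('legR',346,312,42),('legRb',345,254,42),('chL',398,309,42),('chLlow',414,560,42),('fenceR',182,255,42)]:
    print(k,J(ray('wrist',u/2+180,v/2,z,'w3')))
E
```

```text
plTL [-61.8  81.6]
plTR [60.9 81.3]
blTL [-34.9  39.5]
blTR [ 3.2 39.6]
blTRbot [ 6.9 39.4]
padTR [-32.9  49.9]
padTR [-33.   45.5]
legR [ 0.2 50.2]
legRb [-0.4 63.8]
chL [12.7 50.9]
chLlow [ 20.4 -16.2]
fenceR [-38.7  63.5]
```

>>> move_arm --pt "0 0 0 0 0 0" --pt "0 0 0 0 0 0" --pt "0 0 0 0 0 0" --pt "0 0 0 0 0 0" --pt "0 0 -2 0 0 0" --pt "0 0 -6 0 0 0" --pt "0 0 -10 0 0 0" --pt "0 0 -14 0 0 0" --pt "0 0 -17.8 0 0 0" --pt "0 0 -17.8 0 0 0" --pt "0 0 -17.8 0 0 0" --grip 1

```text
clock: 8.3
eef_pos: [529.4, 133.0, 231.8]
tool_rot: [3.141, -0.0, 1.73]
force: [0.3, 0.2, -1.7]
width: 85.3
```

```bash
python3 - <<'E'
from h import *
snap('wrist','w4'); print(np.load('pics/w4.npy').round(3)); a=cv2.imread('pics/w4.png'); cv2.imwrite('pics/w4b.png',cv2.resize(a[120:320,240:400],(640,800),interpolation=cv2.INTER_CUBIC)[:600])
E
```

```text
[529.406 132.976 231.791   3.141  -0.      1.73 ]
```

View pics/w4b.png

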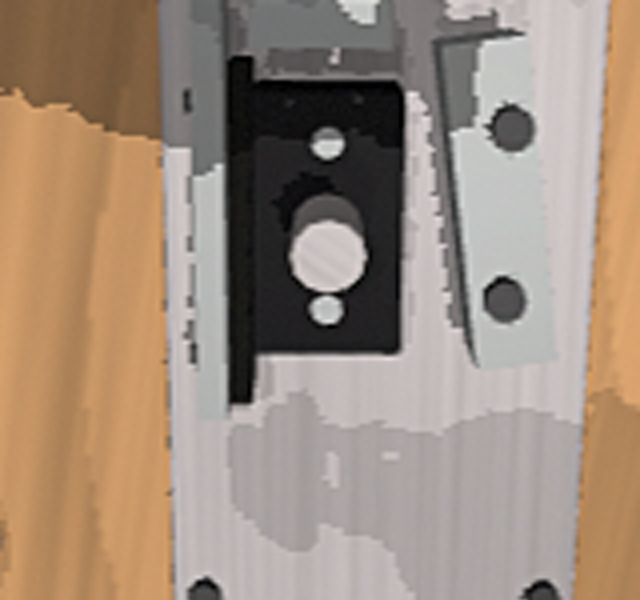

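The block now sits flush on the pad at crop x≈254. Its right edge is at x≈401 (y 85–353), and the cheek face's top edge runs from (437,45) to (478,366).

```bash
cat >> h.py <<'E'
_x,_y,_t=np.load('jig.npy')
def J(p): d=p[:2]-np.array([_x,_y]); return np.array([d[0]*np.cos(_t)+d[1]*np.sin(_t),-d[0]*np.sin(_t)+d[1]*np.cos(_t)]).round(1)
def W(a,b): return np.array([_x+a*np.cos(_t)-b*np.sin(_t),_y+a*np.sin(_t)+b*np.cos(_t)]).round(1)
E
python3 - <<'E'
from h import *
for k,u,v,z in [('blTL',254,85,44),('blTR',403,85,44),('blBL',254,354,44),('blBR',401,353,44),('spig',328,257,80),('chT',437,45,42),('chB',477,366,42),('chBR',555,357,42),('padB',254,403,42)]:
    print(k,J(ray('wrist',u/4+240,v/4+120,z,'w4')))
print(W(-2,-150),W(0,0))
E
```

```text
blTL [-34.4  40.6]
blTR [ 3.4 40.7]
blBL [-35.2 -30.7]
blBR [  4.2 -30.4]
spig [-15.8   4.2]
chT [11.9 50.6]
chB [ 25.  -34.6]
chBR [ 46. -32.]
padB [-35.4 -45.3]
[570.4 -17.8] [549.1 130.7]
```

>>> move_arm --pt "-4.6 0.1 0 0 0 1" --pt "-9.2 0.2 0 0 0 2" --pt "-13.8 0.3 0 0 0 3" --pt "-18.4 0.4 0 0 0 4.5" --pt "-23 0.5 0 0 0 6" --pt "-27.6 0.6 0 0 0 7" --pt "-32.2 0.7 0 0 0 8.5" --pt "-36.8 0.8 3 0 0 10" --pt "-41.39 0.88 5 0 0 11.5" --pt "-41.39 0.88 9 0 0 11.5" --pt "-41.39 0.88 13 0 0 11.5" --pt "-41.39 0.88 16 0 0 11.5" --pt "-41.39 0.88 16 0 0 11.5" --pt "-41.39 0.88 16 0 0 11.5"

```text
clock: 9.75
eef_pos: [602.8, -273.9, 70.0]
tool_rot: [-3.139, -0.001, 1.529]
force: [0.0, -0.6, 1.2]
width: 85.5
```

>>> move_arm --pt "0 0.1 2.5 0 0 0" --pt "0 0.1 5 0 0 0" --pt "0 0.1 6.5 0 0 0" --pt "0 0.1 6.5 0 0 0" --pt "0 0.1 6.5 0 0 0"

```text
clock: 10.25
eef_pos: [605.6, -274.7, 7.5]
tool_rot: [3.14, 0.001, 1.529]
force: [0.1, -0.5, 0.5]
width: 85.6
```

>>> move_arm --pt "0 0 0 0 0 0" --pt "0 0 0 0 0 0" --pt "0 0 0 0 0 0" --pt "0 0 0 0 0 0" --pt "0 0 0 0 0 0" --pt "0 0 0 0 0 0" --pt "0 0 0 0 0 0" --pt "0 0 0 0 0 0" --grip -1

```text
clock: 11.05
eef_pos: [604.4, -274.6, 6.9]
tool_rot: [-3.141, 0.0, 1.529]
force: [-1.9, 0.7, 5.2]
width: 18.8
```

>>> move_arm --pt "0 0 -1.5 0 0 0" --pt "0 0 -4 0 0 0" --pt "0 0 -7 0 0 0" --pt "3 -0.4 -10 0 0 -1" --pt "7 -0.8 -10 0 0 -2.5" --pt "11 -1.3 -10 0 0 -4" --pt "15 -1.7 -10 0 0 -5.5" --pt "19 -2.2 -10 0 0 -7" --pt "23 -2.6 -10 0 0 -8.5" --pt "27 -3.1 -10 0 0 -10" --pt "30.06 -3.43 -10 0 0 -11.3" --pt "30.06 -3.43 -10 0 0 -11.3" --pt "30.06 -3.43 -10 0 0 -11.3" --pt "30.06 -3.43 -10 0 0 -11.3"

```text
clock: 12.45
eef_pos: [583.1, 25.9, 106.4]
tool_rot: [-3.141, 0.001, 1.725]
force: [0.6, -0.4, -4.7]
width: 18.8
```

```bash
python3 - <<'E'
from h import *
snap('wrist','w5'); p=np.load('pics/w5.npy'); print(p.round(3),J(p),np.degrees(p[5])-90-np.degrees(_t)); a=cv2.imread('pics/w5.png'); cv2.imwrite('pics/w5b.png',cv2.resize(a[60:360,210:430],(572,780),interpolation=cv2.INTER_CUBIC)[:600])
E
```

```text
Traceback (most recent call last):
NameError: name '_t' is not defined
```

```bash
python3 - <<'E'
from h import *
import h
p=np.load('pics/w5.npy'); print(p.round(3),J(p),np.degrees(p[5]-h._t)-90); a=cv2.imread('pics/w5.png'); cv2.imwrite('pics/w5b.png',cv2.resize(a[60:360,210:430],(572,780),interpolation=cv2.INTER_CUBIC)[:600])
E
```

```text
[ 5.83125e+02  2.58750e+01  1.06449e+02 -3.14100e+00  1.00000e-03
  1.72500e+00] [  17.4 -108.8] -0.08976259785154639
```

View pics/w5b.png

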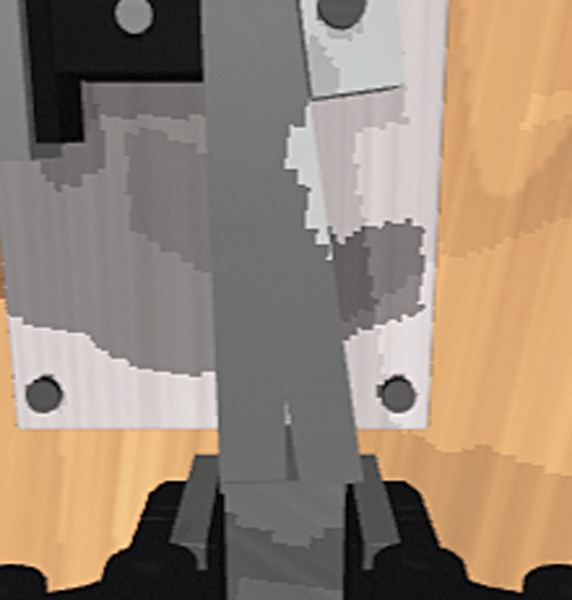

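The wedge is gripped square at its tail and parallel to the jig's y axis, with its tip pointing into the slot. I'll lower it.

>>> move_arm --pt "0.1 0 2.5 0 0 0" --pt "0.1 0 5 0 0 0" --pt "0.1 0 6.5 0 0 0" --pt "0.1 0 7.5 0 0 0" --pt "0.1 0 8.2 0 0 0" --pt "0.1 0 8.2 0 0 0"

```text
clock: 13.1
eef_pos: [582.7, 28.0, 23.8]
tool_rot: [-3.141, -0.0, 1.726]
force: [-0.5, -0.3, -4.1]
width: 18.7
```

>>> move_arm --pt "0 0 0.2 0 0 0" --pt "0 0 0.4 0 0 0" --pt "0 0 0.4 0 0 0" --pt "0 0 0.4 0 0 0"

```text
clock: 13.5
eef_pos: [583.2, 28.4, 20.7]
tool_rot: [3.141, 0.0, 1.726]
force: [0.3, -0.0, -4.0]
width: 19.1
```

>>> move_arm --pt "0 0 0.1 0 0 0" --pt "0 0 0.2 0 0 0" --pt "0 0 0.2 0 0 0" --pt "0 0 0.2 0 0 0"

```text
clock: 13.9
eef_pos: [583.2, 28.4, 18.8]
tool_rot: [3.141, -0.0, 1.726]
force: [-0.8, -0.4, 2.8]
width: 18.9
```

>>> move_arm --pt "0.3 0 0 0 0 0" --pt "0.8 -0.05 0 0 0 0" --pt "1.3 -0.1 0 0 0 0" --pt "1.8 -0.15 0 0 0 0" --pt "2.3 -0.18 0 0 0 0" --pt "2.5 -0.18 0 0 0 0" --pt "2.5 -0.18 0 0 0 0"

```text
clock: 14.6
eef_pos: [577.8, 53.7, 18.8]
tool_rot: [3.14, -0.0, 1.727]
force: [0.9, -2.3, 6.4]
width: 18.7
```

>>> move_arm --pt "0 0 0 0 0 0" --pt "0 0 0 0 0 0" --pt "0 0 0 0 0 0" --pt "0 0 0 0 0 0" --pt "0 0 -1.5 0 0 0" --pt "0 0 -4 0 0 0" --pt "-2 0 -6 0 0 0" --pt "-4.5 0 -6 0 0 0" --pt "-4.5 0 -6 0 0 0" --pt "-4.5 0 -6 0 0 0" --grip 1

```text
clock: 15.6
eef_pos: [584.3, 8.0, 79.1]
tool_rot: [3.141, -0.0, 1.725]
force: [0.5, 0.8, -0.0]
width: 85.5
```

>>> move_arm --pt "0 0 0 0 0 0" --pt "0 0 0 0 0 0" --pt "0 0 0 0 0 0" --pt "0 0 0 0 0 0" --pt "0 0 0 0 0 0" --pt "0 0 0 0 0 0" --pt "0 0 0 0 0 0" --pt "0 0 0 0 0 0" --grip -1

```text
clock: 16.4
eef_pos: [584.2, 8.3, 78.3]
tool_rot: [-3.142, -0.0, 1.726]
force: [-0.8, -0.2, 0.1]
width: 0.2
```

```bash
python3 - <<'E'
from h import *
snap('wrist','w6'); p=np.load('pics/w6.npy'); print(p.round(3),J(p),ctrl.read_state()['width'],ctrl.read_state()['force']); a=cv2.imread('pics/w6.png'); cv2.imwrite('pics/w6b.png',cv2.resize(a[60:360,210:430],(572,780),interpolation=cv2.INTER_CUBIC)[:600])
E
```

```text
[584.245   8.324  78.299  -3.142  -0.      1.726] [  15.8 -126.4] 0.20139264796019193 [ 0.36246863 -0.72110092  0.56046389]
```

View pics/w6b.png

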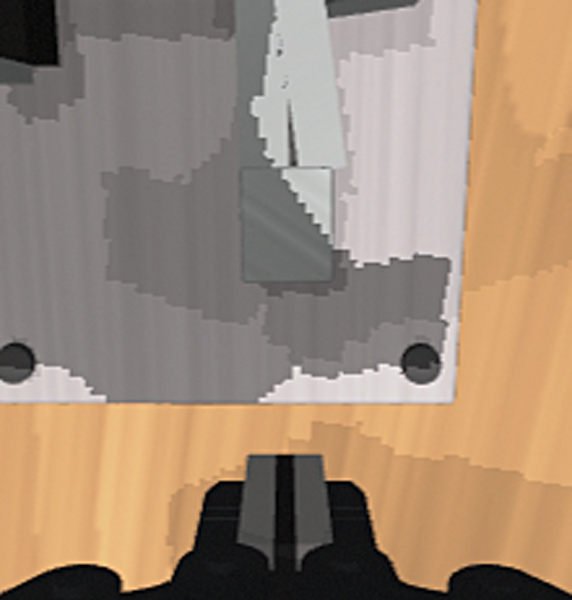

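The wedge lies flat on the plate, straight in the slot, with its tail end at crop (242–330,282). The closed fingers are in line behind it at x≈286, so I'll descend and push.

>>> move_arm --pt "0 0 2 0 0 0" --pt "0 0 4 0 0 0" --pt "0 0 5.5 0 0 0" --pt "0 0 6.1 0 0 0" --pt "0 0 6.1 0 0 0" --pt "0 0 6.1 0 0 0"

```text
clock: 17.05
eef_pos: [584.7, 8.3, 17.7]
tool_rot: [3.141, 0.0, 1.726]
force: [-0.2, 0.2, -0.0]
width: -0.0
```

>>> move_arm --pt "0.4 0 0 0 0 0" --pt "0.8 0 0 0 0 0" --pt "1.2 0 0 0 0 0" --pt "1.5 0 0 0 0 0" --pt "1.8 0 0 0 0 0" --pt "2.1 0 0 0 0 0" --pt "2.4 0 0 0 0 0" --pt "2.4 0 0 0 0 0"

```text
clock: 17.85
eef_pos: [580.5, 32.3, 17.3]
tool_rot: [-3.142, 0.0, 1.726]
force: [-0.0, 0.3, -0.7]
width: 0.1
```

>>> move_arm --pt "0.2 0 0 0 0 0" --pt "0.4 0 0 0 0 0" --pt "0.6 0 0 0 0 0" --pt "0.8 0 0 0 0 0" --pt "1.0 0 0 0 0 0" --pt "1.0 0 0 0 0 0"

```text
clock: 18.45
eef_pos: [578.1, 40.8, 17.3]
tool_rot: [-3.14, 0.001, 1.726]
force: [-1.2, -5.1, 2.1]
width: 0.2
```

>>> move_arm --pt "0.1 0 0 0 0 0" --pt "0.2 0 0 0 0 0" --pt "0.2 0 0 0 0 0" --pt "0.2 0 0 0 0 0"

```text
clock: 18.85
eef_pos: [577.6, 42.1, 17.3]
tool_rot: [-3.139, 0.002, 1.725]
force: [-1.6, -6.1, 3.4]
width: 0.1
```

>>> move_arm --pt "0.1 0 0 0 0 0" --pt "0.2 0 0 0 0 0" --pt "0.2 0 0 0 0 0" --pt "0.2 0 0 0 0 0"

```text
clock: 19.25
eef_pos: [577.0, 43.5, 17.3]
tool_rot: [-3.138, 0.002, 1.725]
force: [-3.0, -6.8, 4.0]
width: -0.2
```

>>> move_arm --pt "0.1 0 0 0 0 0" --pt "0.2 0 0 0 0 0" --pt "0.2 0 0 0 0 0" --pt "0.2 0 0 0 0 0"

```text
clock: 19.65
eef_pos: [576.4, 45.0, 17.3]
tool_rot: [-3.138, 0.003, 1.724]
force: [-2.8, -7.8, 3.6]
width: 0.2
```

>>> move_arm --pt "0.1 0 0 0 0 0" --pt "0.2 0 0 0 0 0" --pt "0.2 0 0 0 0 0" --pt "0.2 0 0 0 0 0"

```text
clock: 20.05
eef_pos: [575.8, 46.5, 17.3]
tool_rot: [-3.137, 0.003, 1.724]
force: [-3.0, -8.9, 4.2]
width: -0.0
```

```bash
python3 - <<'E'
from h import *
snap('wrist','w7'); snap('side','s7'); p=np.load('pics/w7.npy'); print(J(p)); a=cv2.imread('pics/w7.png')[40:340,180:460]
u,v=proj('side',[560,110,40]); print(u,v); b=cv2.imread('pics/s7.png')[int(v)-60:int(v)+60,int(u)-60:int(u)+60]
cv2.imwrite('pics/w7b.png',np.hstack([cv2.resize(a,(500,536)),cv2.resize(b,(300,300)).repeat(1,0) if 0 else cv2.copyMakeBorder(cv2.resize(b,(300,300)),0,236,0,0,0)]))
E
```

```text
[ 13.3 -87.3]
351.94788245770457 142.92411790283379
```

View pics/w7b.png

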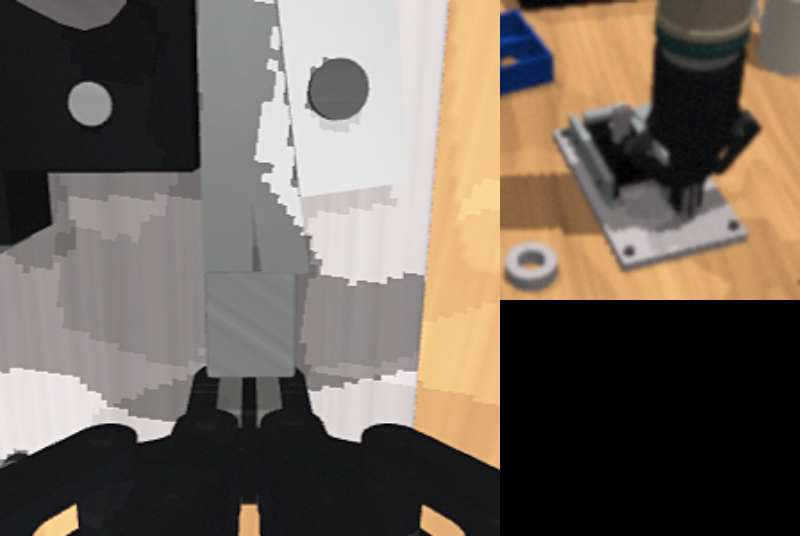

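The wedge lies flat between the block's face (x≈200) and the cheek (x≈300) with almost no gap, and the fingers are centred on the tail end. I'll keep driving in small steps.

>>> move_arm --pt "0.1 0 0 0 0 0" --pt "0.2 0 0 0 0 0" --pt "0.3 0 0 0 0 0" --pt "0.3 0 0 0 0 0"

```text
clock: 20.55
eef_pos: [575.4, 47.5, 17.3]
tool_rot: [-3.137, 0.005, 1.723]
force: [-2.9, -11.8, 4.0]
width: 0.4
```

>>> move_arm --pt "0.1 0 0 0 0 0" --pt "0.2 0 0 0 0 0" --pt "0.2 0 0 0 0 0"

```text
clock: 20.85
eef_pos: [575.2, 48.2, 17.3]
tool_rot: [-3.137, 0.006, 1.722]
force: [-3.6, -13.4, 5.5]
width: -0.1
```

>>> move_arm --pt "0.1 0 0 0 0 0" --pt "0.2 0 0 0 0 0" --pt "0.2 0 0 0 0 0"

```text
clock: 21.15
eef_pos: [574.9, 48.9, 17.3]
tool_rot: [-3.137, 0.008, 1.721]
force: [-2.4, -17.0, 4.5]
width: 0.1
```

>>> move_arm --pt "0.05 0 0 0 0 0" --pt "0.1 0 0 0 0 0" --pt "0.1 0 0 0 0 0" --pt "0.1 0 0 0 0 0"

```text
clock: 21.55
eef_pos: [574.9, 49.0, 17.3]
tool_rot: [-3.137, 0.009, 1.721]
force: [-2.5, -17.6, 4.7]
width: 0.0
```

>>> move_arm --pt "0 0 0 0 0 0" --pt "0 0 0 0 0 0" --pt "0 0 0 0 0 0"

```text
clock: 21.85
eef_pos: [574.9, 49.1, 17.3]
tool_rot: [-3.137, 0.009, 1.721]
force: [-3.3, -16.7, 4.5]
width: -0.0
```

>>> move_arm --pt "0.05 0 0 0 0 0" --pt "0.1 0 0 0 0 0" --pt "0.1 0 0 0 0 0" --pt "0.1 0 0 0 0 0"

```text
clock: 22.25
eef_pos: [574.8, 49.4, 17.3]
tool_rot: [-3.137, 0.009, 1.72]
force: [-2.4, -18.4, 4.7]
width: 0.1
```

>>> move_arm --pt "-0.3 0 0 0 0 0" --pt "-0.8 0 0 0 0 0" --pt "-2 0 0 0 0 0" --pt "-3 0 -1 0 0 0" --pt "-3 0 -4 0 0 0" --pt "-3 0 -8 0 0 0" --pt "-2 -1 -12 0 0 0" --pt "2 -2 -16 0 0 0" --pt "5 -3 -18 0 0 0" --pt "5 -3 -20 0 0 0" --pt "5 -3 -20 0 0 0" --pt "5 -3 -20 0 0 0"

```text
clock: 23.45
eef_pos: [539.4, 103.0, 217.9]
tool_rot: [3.14, 0.0, 1.726]
force: [0.1, -0.5, -1.0]
width: -0.2
```

```bash
python3 - <<'E'
from h import *
snap('wrist','w8'); p=np.load('pics/w8.npy'); print(p.round(2)); a=cv2.imread('pics/w8.png'); cv2.imwrite('pics/w8b.png',cv2.resize(a[60:260,220:420],(600,600),interpolation=cv2.INTER_CUBIC))
E
```

```text
[539.4  102.99 217.87   3.14   0.     1.73]
```

View pics/w8b.png

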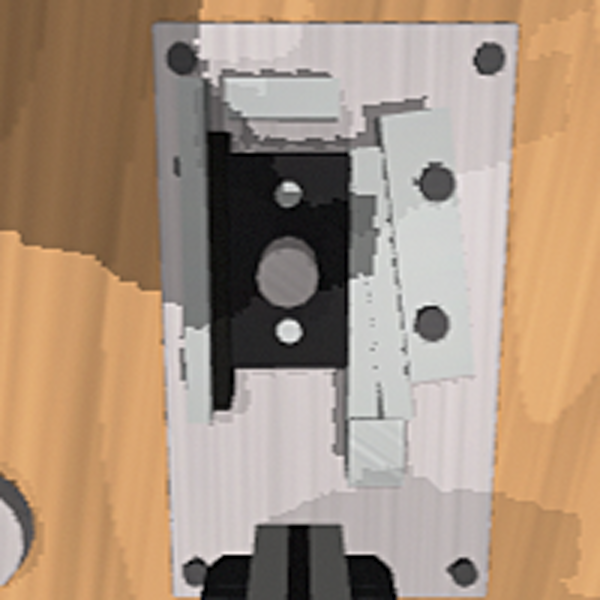

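The wedge touches both the block (x≈350) and the cheek, lies flat, and stayed put when the fingers left. As a light check I'll nudge the spigot along +y with a few newtons, which would slide a loose block at about 2.4 N.

>>> move_arm --pt "-0.3 -0.2 4 0 0 0" --pt "-0.3 -0.2 8 0 0 0" --pt "-0.3 -0.2 12 0 0 0" --pt "-0.3 -0.2 15.3 0 0 0" --pt "-0.3 -0.2 15.8 0 0 0" --pt "-0.3 -0.2 15.8 0 0 0" --pt "0 -0.2 15.8 0 0 0" --pt "0.3 -0.2 15.8 0 0 0" --pt "0.6 -0.2 15.8 0 0 0" --pt "0.8 -0.2 15.8 0 0 0" --pt "0.8 -0.2 15.8 0 0 0" --pt "0.8 -0.2 15.8 0 0 0"

```text
clock: 24.7
eef_pos: [535.9, 111.2, 59.6]
tool_rot: [3.141, 0.0, 1.726]
force: [-0.1, -0.3, -0.2]
width: -0.4
```

>>> move_arm --pt "0.1 0 0 0 0 0" --pt "0.2 0 0 0 0 0" --pt "0.2 0 0 0 0 0"

```text
clock: 25.0
eef_pos: [535.4, 113.2, 59.3]
tool_rot: [-3.142, -0.0, 1.726]
force: [0.3, 1.4, 0.0]
width: 0.3
```

>>> move_arm --pt "0.1 0 0 0 0 0" --pt "0.2 0 0 0 0 0" --pt "0.2 0 0 0 0 0"

```text
clock: 25.3
eef_pos: [535.3, 113.5, 59.3]
tool_rot: [-3.141, 0.002, 1.725]
force: [0.8, -5.2, 0.3]
width: -0.1
```

The arm stopped dead at 5 N, so the block is held. I'll withdraw.

>>> move_arm --pt "-0.5 0 0 0 0 0" --pt "-1.5 0 0 0 0 0" --pt "-1.5 0 -4 0 0 0" --pt "-1.5 0 -8 0 0 0" --pt "-1.5 0 -12 0 0 0" --pt "-1.5 0 -14 0 0 0" --pt "-1.5 0 -14 0 0 0"

```text
clock: 26.0
eef_pos: [539.6, 100.5, 202.6]
tool_rot: [3.135, -0.001, 1.726]
force: [0.3, -0.3, 0.3]
width: -0.2
```

```bash
python3 - <<'E'
from h import *
a=cv2.imread('pics/w8.png').astype(int)
s=ctrl.read_state(); print(s['clock'],s['eef_pos'],s['force'])
print(ctrl.finish_job())
E
```

```text
26.0 [539.64843456 100.53898965 202.59270949] [ 0.30510627 -0.27180611  0.25332938]
the job is handed in; nothing more can be done
None
```

The block is clamped and the job was handed in at 26 s with the robot clear of everything. No verdict came back.

- **What I did:** I slid the block about 6 mm by its spigot until it met the rubber pad at about 6 N. I then laid the wedge flat in the slot, thin end first, and pushed its tail with closed fingers until it hardly gave any more, at about 18 N. That is within your 15–20 N range. The packing bar and collar were not touched.
- **Last checks:** The picture after I backed off showed the block on the pad and the wedge flat against both the block and the cheek, with no visible spring-back. A 5 N nudge on the spigot along +y moved nothing, whereas the loose block had slid at about 2.4 N. I took no picture after that nudge.
- **What disagreed:**
  - My first camera estimate put the block 2.7 mm off the pad. It was really about 6 mm, which I found by feel and a later picture confirmed.
  - The wedge locked with its tip about 76 mm past the slot mouth, close to the 77 mm I expected from the corrected picture.
  - The squeeze on the block could not be measured directly. From the push force I estimate 26–42 N, under the 50 N limit.

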